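# Measure the contact depth of a cell nest with a depth gauge and lock the reading

## Robot

A 6-joint arm with a two-finger parallel gripper is mounted at the origin on the work surface. World frame = base frame: x ahead of the robot, y to its left, z up, the work surface at z = 0. Lengths are in mm, angles in rad, forces in N, time in s.
With the tool pointing down it reaches from about 275 to 1000 mm from the base axis. Payload 8.4 kg.
Tool frame: the origin (TCP) lies on the mounting face of the last link; the fingertips stand 173 mm ahead of it and the grasp point (between the pads) lies 155 mm ahead of it; z points along the fingers, y is the direction in which the jaws open and shut (so a half turn about z gives the same grasp; the last joint's range is limited). The gripper opens to 85 mm and grips with 20 to 120 N. Pads are 22 mm wide; open, the fingers measure 114 mm over their backs; the gripper's body (76 mm by 85 mm) begins 54 mm behind the grasp point. The pads swing forward as they close: fully open they stand 13 mm farther back than shut.
Start: joints at [-1.144, 0.353, 1.633, -0, 1.155, -0.002], TCP at [259.862, -568.42, 404.681] pointing down, gripper open.
Joint ranges: [-2.63, 2.63], [-0.92, 2.1], [0.06, 2.66], [-1.3, 4.44], [0, 2.69], [-3.02, 3.02]. Speed limits (rad/s): [2.22, 2.22, 2.79, 3.14, 3.14, 3.14].

## Interface

Orientations are given as [roll, pitch, yaw] about the fixed x, y, z axes, in that order (R = Rz(yaw) Ry(pitch) Rx(roll)).
In Python, from rig import r, grab_frame, spotter gives the robot as it stands.
- The arm moves only by the tool apply_moves, never from a script. Its argument "motion" is text: rows parted by semicolons, each of 5 numbers parted by spaces: the opening, from -1 (shut) to 1 (fully open), then the shift along the tool's x, y, z as a fraction of full scale, then the turn about the tool's z as a fraction of full scale. In form: hand x y z twist; .... A call has 1 to 20 rows; each row is the pose to reach, as a shift and turn from the pose commanded when the call began, along the tool's axes at that moment, turning the shorter way round; what a row does not reach only later rows make up. Full scale, the value 1, is 1 m for a shift and pi rad for a turn. A row lasts 1/12 s, in which the tool goes at most 41.7 mm and 7.16 degrees, less where a joint would pass 70% of its speed; a pose out of reach is approached as far as the arm can. A call with a number of a shift or a turn outside -1 to 1 is refused whole. A call with a gripper value outside its range is refused whole. The fingers move at their own pace and stop on an object; "squeeze" is the grip in N (left out, the last holds). Time passes only in rows, so rows that repeat a pose let the fingers close. It gives the time, the measured TCP pose, the force and the opening at its end, in the units of the state.
- r.sense(): the state, without advancing time (a new reading comes with each control period).
- grab_frame(name): name is "scene" or "top"; returns a dict with "img" (384x512x3 uint8, red, green, blue), "fx", "fy", "cx", "cy" (pixels), "R" (3x3) and "t" (3): a world point X has camera coordinates R X + t. Camera axes: x right, y down, z forward; pixel columns grow to the right and rows downward; lengths in mm; the calibration is good to about 2 mm. A picture is of the moment at which its call begins. There is no depth.
- r.sign_off(): hands the job in, once; it reports no verdict.
Trained networks look in the newest picture that a camera, given by its name, has taken for a name from the list of things; names that differ only in an ending like _2 or _b are one class to them, and where a whole thing is asked for, a point or a joint stands for the part that bears it (a point fixed in the world has none). Each returns a list of dicts, best first, with "conf" (0 to 1); they miss things now and then, are a little off and sometimes report something else, mostly with a low value. They report only what shows in the picture. A call takes as long as a camera call.
- spotter.boxes_of(query, camera): "point" ([x, y, z] in mm, in world coordinates, good to about 4 mm: the middle of the surface that is visible of it).
- spotter.place_of(query, camera): "point" ([x, y, z] in mm, in world coordinates, good to about 4 mm: a listed point, or the origin of a listed thing).
The state is a dict: "clock": time; "qpos": joint angles; "qvel": joint speeds; "joint_efforts": joint torques, N m; "eef_pos": TCP position; "tcp_rot": TCP orientation; "contact_force": force on the tool from outside, world axes, zero at the start; "wrist_torque": the same for the moment, N m; "opening": opening from 0.0 (shut) to 1.0 (fully open).
Only numpy, scipy, OpenCV 4.12 (cv2) and the standard library are available. Lean on these libraries where they do the work, as an engineer would, in place of code of your own. Each camera call takes 0.05 s, during which the arm holds its last target.

## Task

Check how deep the contact lies in the orange-ringed bore of the cell nest: lift the depth gauge over and stand its foot flat on the nest, centred over that bore, then slide the probe down gently until its tip touches the contact at the bottom (light pressure only, the contact is easily dented). Only then press the red lever fully down to lock the slide, and leave the gauge standing there, locked and with its tip still resting on the contact; do not disturb the cells and other things on the bench.

Things in the scene. Friction and masses are not known exactly. Their poses are not given: they have to be found in the camera images.
- head (a point): Depth gauge, the black knurled round head on top of its probe, 22 mm diameter and 22 mm tall: the place to grip it. This point is the centre of the head. The gauge stands upright; with the probe fully up, as at the start, the head's centre is 123 mm above the underside of the foot, and the head comes down as the probe is slid down. The probe is an 8 mm steel rod.
- foot (a point): Depth gauge, the centre of the underside of its steel foot, on the probe's axis; z up. The foot is a plate 46 mm along its x, 130 mm along its y and 12 mm thick; on it stands a grey housing 34 mm (x) by 44 mm (y), up to 48 mm above the underside. The whole gauge weighs about 0.6 kg, 0.1 kg of it the probe and its head. Lifted by the head, it hangs from the probe without sliding out.
- gauge: The depth gauge as a whole (foot, housing, probe, lever): same origin and axes as foot.
- probe: The sliding probe with its head. Origin at the centre of its flat lower tip; axes as the foot's. It slides down through the foot by up to 60 mm; fully up, the tip is 1 mm inside the foot's underside. It slides against a steady drag of about 3 N and stays where it is left.
- lock (a joint): Angle of the gauge's red clamp lever in rad: 0 open (sloping up and outwards at 32 degrees), 0.55 fully down (level, slide locked). It grows as the lever is pressed down, which takes about 4 to 7 N at its end, and it stays where it is left. Its axle runs along the foot's x, at y = +27.5 mm and 38 mm above the foot's underside.
- lever_end (a point): The thumb pad (16 mm wide, 12 mm long, 5 mm thick) near the outer end of the red lever, 34 mm from its axle, on the foot's +y side: with the lever open it is at y = +56 mm and 56 mm above the foot's underside, fully down at y = +61 mm and 38 mm above it. The lever is 37 mm long in all.
- nest: Cell nest: fixed black block 110 mm (x) by 200 mm (y) on a flange 124 by 230 by 8 mm; top face 70 mm above its underside. Origin at the centre of its underside, z up. Two open bores of 22 mm diameter at x = -25 mm, y = -33 and +33 mm, with a brass contact disc at the bottom. Three bores at x = +31 mm hold blue cells that stand 20 mm out of the top face.
- ring_orange_mouth (a point): Centre of the mouth, on the nest's top face, of the open bore to be measured: the one with an orange ring (35 mm outside); the other has a white one. How deep its contact disc lies differs from nest to nest, between 34 and 50 mm below the top face, and is what is to be measured. The disc gives 1 mm per 12 N and must never be pressed with more than 15 N.
- cell_0: Blue cylindrical cell, 21 mm diameter, 70 mm tall, standing in the nest's rear bore at y = -60 mm; origin at its underside. Leave it alone.
- cell_1: The same in the rear bore at y = 0.
- cell_2: The same in the rear bore at y = +60 mm.
- spare_0: Loose blue cell, 21 by 70 mm, standing on the bench; origin at its underside. Leave it alone.
- spare_1: Another loose blue cell standing on the bench.
- setting_ring: Loose steel setting ring, 42 mm diameter, 16 mm tall, on the bench; origin at its underside. Leave it alone.
- parts_tray: Loose cardboard tray, 110 by 160 by 35 mm, on the bench; origin at its underside. Leave it alone.
- screwdriver: Loose screwdriver lying on the bench. Leave it alone.

How it is judged:
By the outcome, as a careful person would: the job done as asked, in the order asked, and still so for the second after the job is handed in, with the robot touching nothing.
It also fails if it takes over 48 s, if anything falls off the work surface, if the arm or the gripper's body presses on something with over 40 N, if the wrist force passes 120 N, or if a joint passes its speed limit or range.

## Working session

There is one attempt and no reset: what is moved stays moved. The work goes in short steps, Python scripts to look and compute and a tool call to move; the robot and the scene stay as the last step left them, time stands still between calls to the robot, and variables do not carry over. Pictures are saved under pics/ and viewed, and the job is handed in when it is done.

Besides the shell and the picture viewer there is one more tool, called after ">>>" as a command line: name --argument value ..., lists and objects as JSON in quotes. apply_moves: Moves the arm, as the interface text tells. Its arguments: {"type":"object","properties":{"motion":{"type":"string"},"squeeze":{"type":"number"}},"required":["motion"]}

```bash
ls; mkdir -p pics
cat > h.py <<'E'
import numpy as np, cv2
from rig import r, grab_frame, spotter
def snap(cam,name,scale=1.5):
    f=grab_frame(cam); cv2.imwrite('pics/'+name,cv2.resize(f['img'][:,:,::-1],None,fx=scale,fy=scale,interpolation=cv2.INTER_CUBIC)); return f
def proj(f,X):
    c=np.asarray(f['R'])@np.asarray(X,float)+np.asarray(f['t']); return np.array([f['fx']*c[0]/c[2]+f['cx'],f['fy']*c[1]/c[2]+f['cy']])
def ray(f,u,v,z):
    R=np.asarray(f['R']);t=np.asarray(f['t']); C=-R.T@t
    d=R.T@np.array([(u-f['cx'])/f['fx'],(v-f['cy'])/f['fy'],1]); return C+d*(z-C[2])/d[2]
E
python3 - <<'E'
from h import *
print(r.sense())
for c in ['scene','top']:
    f=snap(c,c+'0.png'); print(c,f['fx'],f['cx'],f['cy'],(-np.asarray(f['R']).T@f['t']).round())
    for q in ['head','foot','lever_end','ring_orange_mouth','nest']:
        print(q,[(np.round(d['point'],1),round(d['conf'],2)) for d in spotter.place_of(q,c)][:3])
E
```

```text
pics
{'clock': 0.0, 'qpos': array([-1.14436313e+00,  3.53627342e-01,  1.63413916e+00, -3.08592286e-05,
        1.15520360e+00, -2.41707261e-03]), 'qvel': array([ 0.00080815,  0.00103738,  0.00056307, -0.00144794, -0.00280101,
       -0.00060091]), 'joint_efforts': array([-4.02767517e-03, -6.05258131e+01, -3.42063332e+01, -3.42245412e-04,
        9.47844033e-03,  1.90017209e-05]), 'eef_pos': array([ 259.7774836 , -568.19045053,  403.97236282]), 'tcp_rot': array([-3.14021514e+00,  2.48857341e-05,  4.28862764e-01]), 'contact_force': array([-0.64696874,  0.862186  , -0.54772831]), 'wrist_torque': array([ 0.01419471, -0.05136388,  0.0095055 ]), 'opening': 1.0020479895163752}
scene 385.22766078500405 254.5060851949383 186.04884333109484 [1219.  114.  814.]
head [(array([ 487.8, -239.5,  119.3]), 0.43), (array([623.8, 200.6,  24.7]), 0.25)]
foot [(array([ 487.6, -233.8,    1. ]), 0.7)]
lever_end [(array([ 499. , -182.2,   55.4]), 0.57), (array([ 490.2, -234.2,    3.5]), 0.55)]
ring_orange_mouth [(array([567.4, 174.1,  73.6]), 0.4), (array([ 490.7, -234.5,    2.8]), 0.32)]
nest [(array([592.1, 144.2,   2.6]), 0.85)]
top 487.31741977011427 244.51009259013802 192.59080579711616 [ 353.  -35. 1562.]
head [(array([ 483.8, -236.6,  127.1]), 0.43)]
foot [(array([ 486.8, -233.4,    3.6]), 0.89)]
lever_end [(array([ 506.6, -182.2,   56.8]), 0.52)]
ring_orange_mouth [(array([ 486.6, -233.4,    2.5]), 0.63), (array([567.3, 174.3,  69. ]), 0.6)]
nest [(array([596.9, 144.5,   0.7]), 0.56)]
```

View pics/scene0.png

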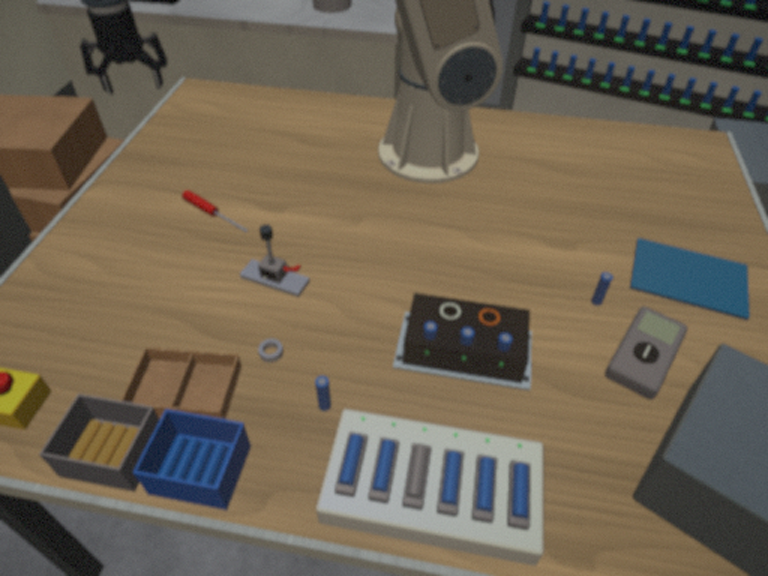

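View pics/top0.png

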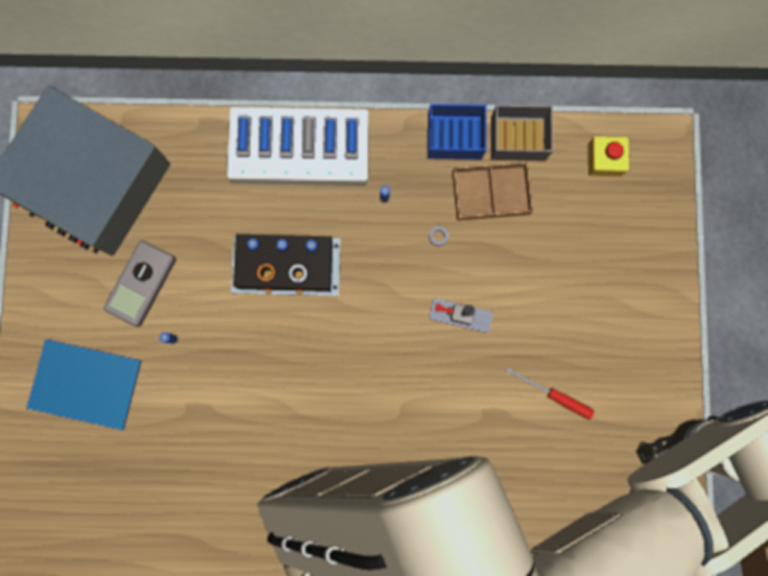

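Both views are clear. In the top picture (up is +x, left is +y) the gauge is at about (462,315) with its lever towards +y, and the orange ring is at (266,272). Next I'll refine the yaw and the ring positions.

Run:
```python
from h import *
fs={}
for c in ['scene','top']:
    f=grab_frame(c); fs[c]=f; im=f['img'].astype(int); R,G,B=im[...,0],im[...,1],im[...,2]
    hsv=cv2.cvtColor(f['img'],cv2.COLOR_RGB2HSV).astype(int)
    ur=proj(f,[567,174,70]); 
    vv,uu=np.mgrid[:384,:512]
    near=lambda p,d:(abs(uu-p[0])<d)&(abs(vv-p[1])<d)
    m=near(ur,11)&(hsv[...,1]>120)&(hsv[...,2]>90)&(hsv[...,0]<20)
    def ell(m):
        pts=np.argwhere(m)[:,::-1].astype(np.float32); h=cv2.convexHull(pts); (cx,cy),ax,a=cv2.fitEllipse(h.astype(np.float32)) if len(h)>=5 else ((0,0),0,0)
        return (cx,cy),len(pts)
    e=ell(m); print(c,'orange',ur.round(1),e,ray(f,*e[0],70).round(1))
    uw=proj(f,[569,110,70]); m=near(uw,11)&(hsv[...,1]<70)&(hsv[...,2]>130)
    e=ell(m); print(c,'white',uw.round(1),e,ray(f,*e[0],70).round(1))
    # nest cells tops
    for q in ['cell_0']:
        print([(np.round(d['point'],1),round(d['conf'],2)) for d in spotter.place_of(q,c)])
    uf=proj(f,[487,-233,6]); x,y=map(int,uf); 
    cr=f['img'][y-32:y+32,x-40:x+40,::-1]; cv2.imwrite(f'pics/g_{c}.png',cv2.resize(cr,None,fx=9,fy=9,interpolation=cv2.INTER_CUBIC)); print('crop origin',x-40,y-32)
    x,y=map(int,ur);cr=f['img'][y-32:y+32,x-30:x+50,::-1]; cv2.imwrite(f'pics/n_{c}.png',cv2.resize(cr,None,fx=9,fy=9,interpolation=cv2.INTER_CUBIC)); print('crop origin',x-30,y-32)
```

```text
scene orange [324.9 211.4] ((325.8663024902344, 210.6495361328125), 90) [564.2 176.2  70. ]
scene white [299.6 208.3] ((299.66650390625, 206.7335968017578), 13) [563.8 109.6  70. ]
[(array([623.5, 203. ,  21.6]), 0.67), (array([622.2, 143.6,  22.5]), 0.61), (array([623.9,  83.6,  20.5]), 0.4)]
crop origin 143 152
crop origin 294 179
top orange [177.6 181.2] ((177.4349365234375, 183.37571716308594), 98) [560.2 174.2  70. ]
top white [198.3 180.9] ((198.2169647216797, 181.7830352783203), 72) [566.3 110.1  70. ]
[(array([620.2, 198.9,  17.4]), 0.5), (array([621.9,  82. ,  20.7]), 0.46), (array([623.3, 141.5,  17.2]), 0.46)]
crop origin 266 179
crop origin 147 149
```

View pics/g_top.png

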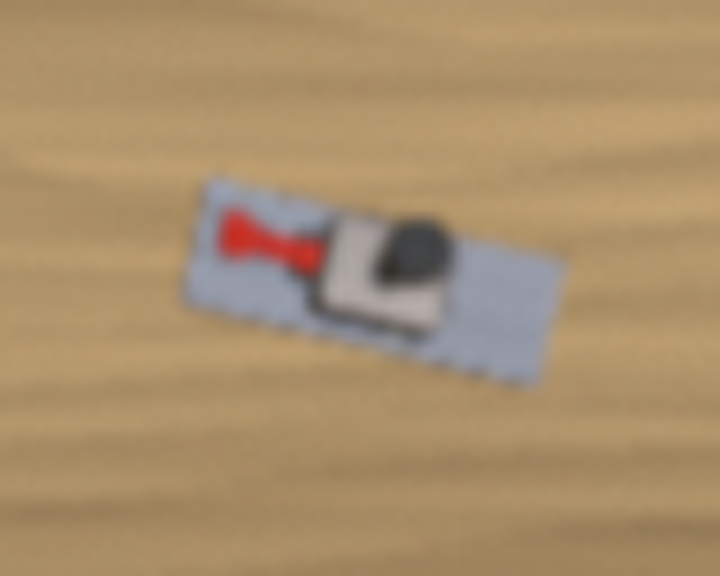

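View pics/g_scene.png

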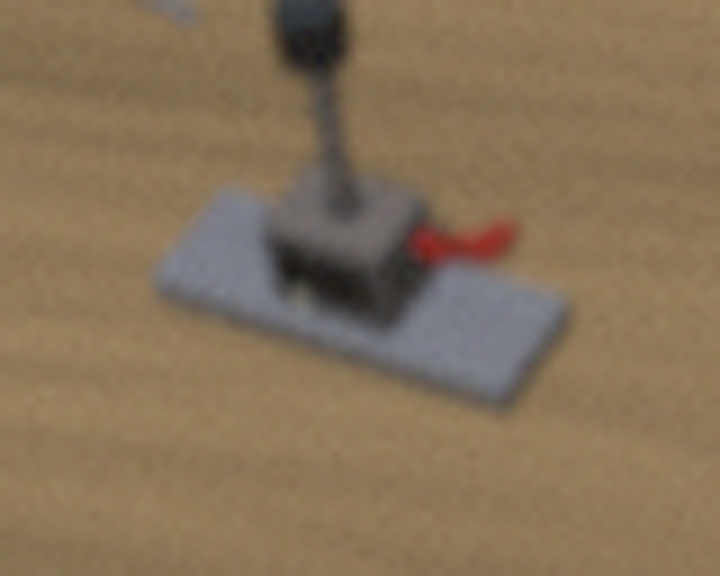

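View pics/n_top.png

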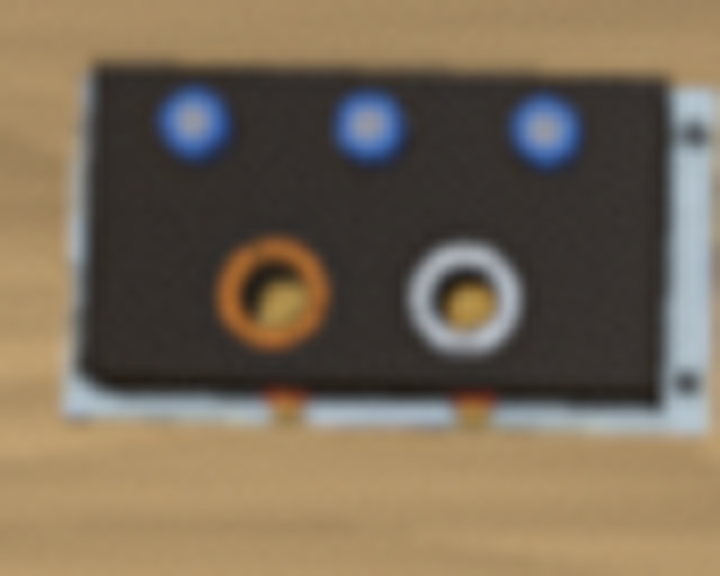

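View pics/n_scene.png

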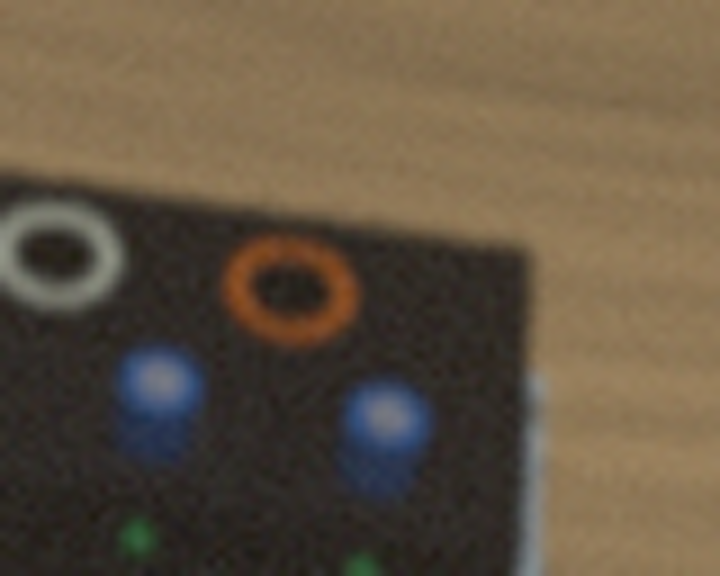

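Run:
```python
from h import *
for c,o,go,ring,white,corn,head,cells in [
 ('top',(147,149),(266,179),(273,294),(465,298),[(210,178),(568,258),(538,384),(188,302)],(419,250),[(194,122),(369,126),(545,130)]),
 ('scene',(294,179),(143,152),(291,291),(57,256),[(158,278),(225,188),(572,307),(502,398)],(312,28),None)]:
    f=grab_frame(c); g=lambda p,o:(np.array(p)+.5)/9-.5+np.array(o)
    a=ray(f,*g(ring,o),70);b=ray(f,*g(white,o),70)
    print(c,'orange',a.round(1),'white',b.round(1),'dist',np.linalg.norm(a-b).round(1),'nest yaw',-np.arctan2((a-b)[0],(a-b)[1]).round(3))
    if cells:
        P=[ray(f,*g(p,o),90) for p in cells]; print('cells',np.round(P,1))
    P=np.array([ray(f,*g(p,go),12) for p in corn]); print(P.round(1), 'ctr',P.mean(0).round(1),[np.linalg.norm(P[i]-P[i-1]).round(1) for i in range(4)])
    for i in range(4):
        d=P[i]-P[i-1]; print(np.arctan2(d[1],d[0]).round(3),end=' ')
    h=ray(f,*g(head,go),123);print('head',h.round(1))
```

```text
top orange [566.8 176.1  70. ] white [566.7 110.1  70. ] dist 66.0 nest yaw -0.002
cells [[622.6 202.3  90. ]
 [622.4 142.6  90. ]
 [622.1  82.7  90. ]]
[[ 526.5 -175.9   12. ]
 [ 500.3 -303.1   12. ]
 [ 455.4 -292.4   12. ]
 [ 482.2 -168.4   12. ]] ctr [ 491.1 -234.9   12. ] [np.float64(45.0), np.float64(129.9), np.float64(46.2), np.float64(126.8)]
-0.167 -1.774 2.907 1.358 head [ 491.5 -234.8  123. ]
scene orange [565.  176.3  70. ] white [564.6 110.3  70. ] dist 66.0 nest yaw -0.006
[[ 497.  -300.2   12. ]
 [ 452.9 -293.2   12. ]
 [ 484.  -165.2   12. ]
 [ 526.5 -175.9   12. ]] ctr [ 490.1 -233.6   12. ] [np.float64(127.8), np.float64(44.6), np.float64(131.8), np.float64(43.8)]
-1.804 2.984 1.333 -0.247 head [ 488.2 -234.9  123. ]
```

```bash
cat >> h.py <<'E'
def plan(dst,yaw,cmd,cyaw):
    d=np.array(dst,float)-np.array(cmd,float); c,s=np.cos(cyaw),np.sin(cyaw)
    return np.round([(d[0]*c+d[1]*s)/1000,(d[0]*s-d[1]*c)/1000,-d[2]/1000,-(yaw-cyaw)/np.pi],4)
E
python3 -c "
from h import *
print(plan([490.5,-234.5,360],1.35,[259.86,-568.42,404.68],.4289),r.sense()['clock'])"
```

```text
[ 0.3486 -0.2078  0.0447 -0.2932] 0.9
```

>>> apply_moves --motion "1 0.3487 -0.2077 0.0447 -0.2932;1 0.3487 -0.2077 0.0447 -0.2932;1 0.3487 -0.2077 0.0447 -0.2932;1 0.3487 -0.2077 0.0447 -0.2932;1 0.3487 -0.2077 0.0447 -0.2932;1 0.3487 -0.2077 0.0447 -0.2932;1 0.3487 -0.2077 0.0447 -0.2932;1 0.3487 -0.2077 0.0447 -0.2932;1 0.3487 -0.2077 0.0447 -0.2932;1 0.3487 -0.2077 0.0447 -0.2932;1 0.3487 -0.2077 0.0447 -0.2932;1 0.3487 -0.2077 0.0447 -0.2932;1 0.3487 -0.2077 0.0447 -0.2932;1 0.3487 -0.2077 0.0447 -0.2932"

```text
clock: 2.07
eef_pos: [490.2, -235.4, 360.1]
tcp_rot: [3.142, 0.0, 1.349]
contact_force: [1.1, 0.6, -0.3]
opening: 1.002
```

>>> apply_moves --motion "1 0 0 0.03 0;1 0 0 0.06 0;1 0 0 0.079 0;1 0 0 0.079 0;1 0 0 0.079 0" --squeeze 40

```text
clock: 2.48
eef_pos: [489.9, -235.5, 280.6]
tcp_rot: [-3.14, -0.0, 1.348]
contact_force: [0.3, 0.7, 0.4]
opening: 1.001
```

Run:
```python
from h import *
f=snap('scene','s1.png'); s=r.sense(); print(s['eef_pos'],s['contact_force'])
cr=f['img'][120:230,90:240,::-1]; cv2.imwrite('pics/s1c.png',cv2.resize(cr,None,fx=5,fy=5,interpolation=cv2.INTER_CUBIC))
```

```text
[ 490.52689116 -235.54796022  281.73207973] [ 0.73386873 -1.37933434  0.53546553]
```

View pics/s1c.png

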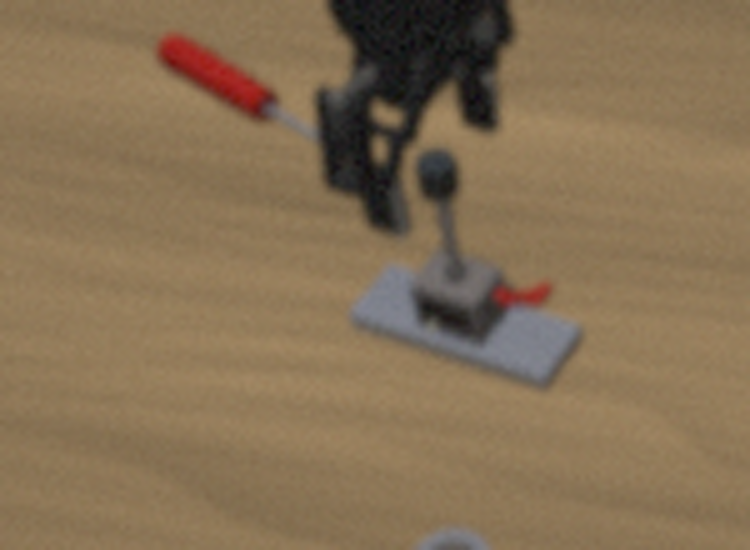

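The two fingertips, near (390,220) and far (483,120), straddle the head at (437,175), so the gripper is centred. Closing now.

>>> apply_moves --motion "-1 0 0 0 0;-1 0 0 0 0;-1 0 0 0 0;-1 0 0 0 0;-1 0 0 0 0;-1 0 0 0 0;-1 0 0 0 0;-1 0 0 0 0;-1 0 0 0 0;-1 0 0 0 0" --squeeze 40

```text
clock: 3.37
eef_pos: [490.7, -234.5, 281.0]
tcp_rot: [3.142, 0.0, 1.35]
contact_force: [-1.4, 0.0, 1.2]
opening: 0.244
```

Run:
```python
from h import *
f=snap('scene','s2.png'); s=r.sense(); print(s['clock'],s['eef_pos'],s['contact_force'],s['opening'])
cr=f['img'][120:230,90:240,::-1]; cv2.imwrite('pics/s2c.png',cv2.resize(cr,None,fx=5,fy=5,interpolation=cv2.INTER_CUBIC))
```

```text
3.4167 [ 490.66315579 -234.52906203  281.01380717] [-0.81849273  0.21077735  1.54954884] 0.24539104541938125
```

View pics/s2c.png

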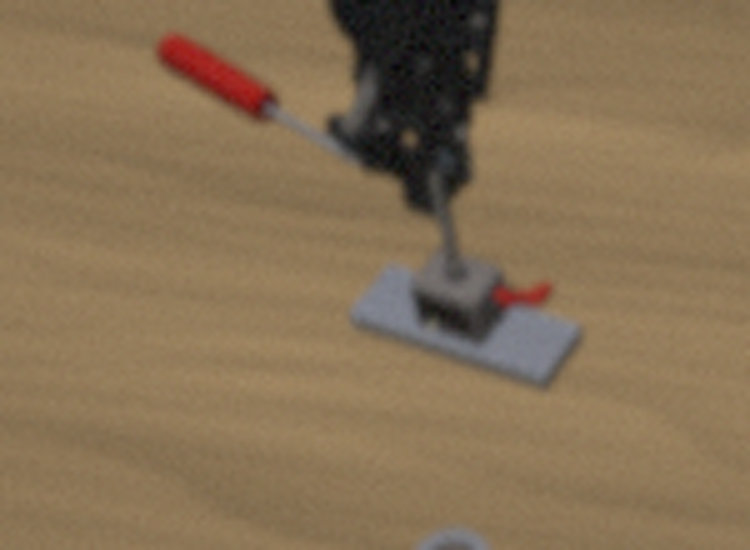

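>>> apply_moves --motion "-1 0 0 -0.005 0;-1 0 0 -0.02 0;-1 0 0 -0.045 0;-1 0 0 -0.075 0;-1 0 0 -0.105 0;-1 0 0 -0.125 0;-1 0 0 -0.13 0;-1 0 0 -0.13 0;-1 0 0 -0.13 0"

```text
clock: 4.17
eef_pos: [490.1, -234.2, 409.5]
tcp_rot: [-3.14, -0.0, 1.35]
contact_force: [0.4, -0.3, -7.6]
opening: 0.243
```

Run:
```python
from h import *
f=snap('scene','s3.png'); s=r.sense(); print(s['clock'],s['eef_pos'],s['contact_force'],s['opening'],s['wrist_torque'])
cr=f['img'][100:210,90:240,::-1]; cv2.imwrite('pics/s3c.png',cv2.resize(cr,None,fx=5,fy=5,interpolation=cv2.INTER_CUBIC))
print(plan([566.2,176.2,411],1.567,[490.5,-234.5,411],1.35))
```

```text
4.2167 [ 489.94310386 -234.19558617  408.99809266] [ 0.02534187  0.3239217  -6.86548557] 0.23806830150990282 [-0.05897045  0.03924981 -0.04257942]
[ 0.4173 -0.0161 -0.     -0.0691]
```

View pics/s3c.png

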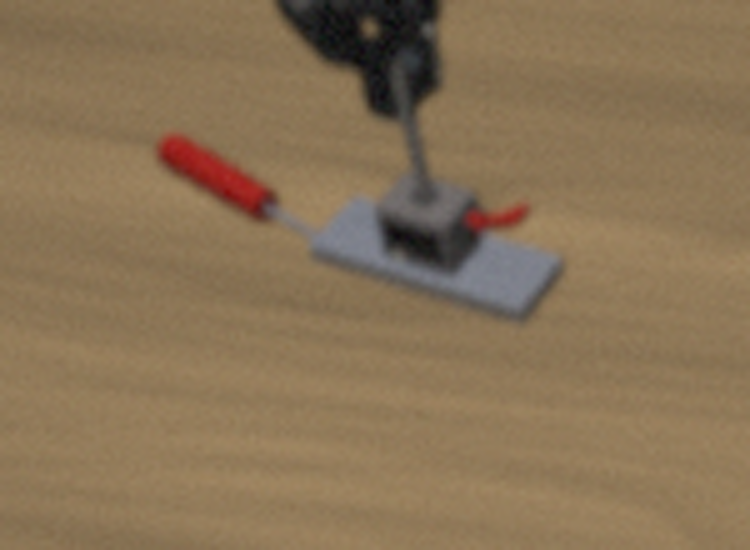

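The gauge is hanging upright; the wrist reads about -7 N. Carrying it over with a smooth ramp.

>>> apply_moves --motion "-1 0.01 0 0 -0.002;-1 0.03 -0.001 0 -0.005;-1 0.06 -0.002 0 -0.01;-1 0.095 -0.004 0 -0.016;-1 0.13 -0.005 0 -0.022;-1 0.165 -0.006 0 -0.027;-1 0.2 -0.008 0 -0.033;-1 0.235 -0.009 0 -0.039;-1 0.27 -0.01 0 -0.045;-1 0.305 -0.012 0 -0.051;-1 0.34 -0.013 0 -0.056;-1 0.37 -0.014 0 -0.061;-1 0.395 -0.015 0 -0.065;-1 0.41 -0.016 0 -0.068;-1 0.4173 -0.0161 0 -0.0691;-1 0.4173 -0.0161 0 -0.0691;-1 0.4173 -0.0161 0 -0.0691;-1 0.4173 -0.0161 0 -0.0691"

```text
clock: 5.72
eef_pos: [566.1, 174.9, 410.6]
tcp_rot: [-3.141, 0.001, 1.566]
contact_force: [-0.8, 1.0, -5.9]
opening: 0.243
```

>>> apply_moves --motion "-1 0 0 0.01 0;-1 0 0 0.025 0;-1 0 0 0.035 0;-1 0 0 0.04 0;-1 0 0 0.04 0;-1 0 0 0.04 0"

```text
clock: 6.22
eef_pos: [566.4, 175.8, 370.8]
tcp_rot: [-3.141, 0.0, 1.567]
contact_force: [0.6, 0.6, -6.4]
opening: 0.236
```

Run:
```python
from h import *
s=r.sense(); print(s['clock'],s['eef_pos'],s['tcp_rot'],s['contact_force'],s['opening'],s['wrist_torque'])
for c in ['scene','top']:
    f=grab_frame(c); x,y=proj(f,[566,176,100]).astype(int); x0,y0=x-45,y-40
    cv2.imwrite(f'pics/p_{c}.png',cv2.resize(f['img'][y0:y0+72,x0:x0+88,::-1],None,fx=8,fy=8,interpolation=cv2.INTER_CUBIC)); print(c,x0,y0)
    for q in ['foot','lever_end']: print(q,[(np.round(d['point'],1),round(d['conf'],2)) for d in spotter.place_of(q,c)][:2])
```

```text
6.2167 [566.40733181 175.80149848 370.78313796] [-3.14104695e+00  2.27592831e-04  1.56654464e+00] [ 0.59177552  0.62379182 -6.40655226] 0.2364557520694465 [ 0.01974735 -0.06721021 -0.00445124]
scene 282 163
foot [(array([563. , 175.9,  88.7]), 0.59)]
lever_end [(array([562.9, 233.4, 145.8]), 0.54)]
top 130 140
foot [(array([563.8, 176.9,  93.8]), 0.8), (array([ 6.599e+02, -1.863e+02,  3.000e-01]), 0.2)]
lever_end [(array([595. , 141. ,  -5.1]), 0.67)]
```

View pics/p_scene.png

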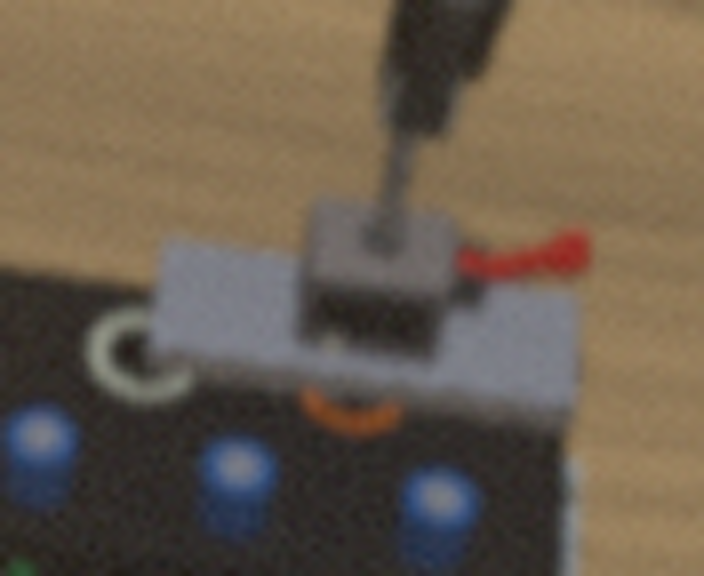

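View pics/p_top.png

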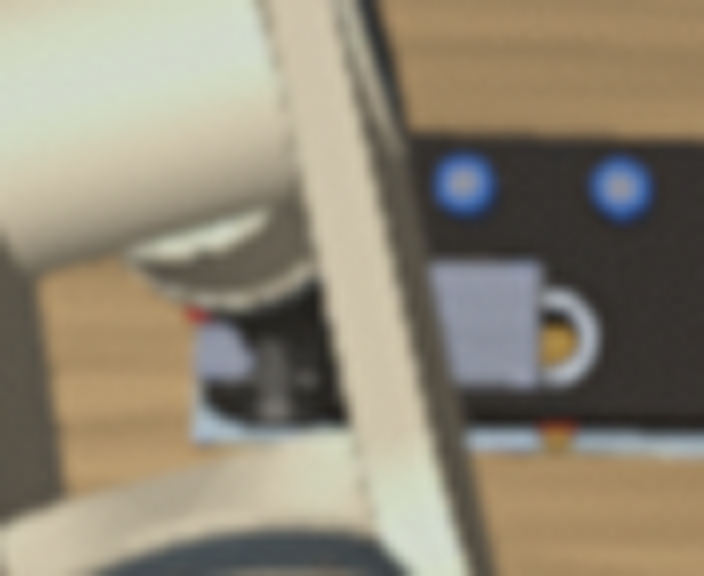

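Run:
```python
from h import *
for c,o,corn in [('scene',(282,163),[(167,242),(152,350),(572,407),(581,295)]),('top',(130,140),[(541,262),(541,386)])]:
    f=grab_frame(c); P=np.array([ray(f,*((np.array(p)+.5)/8-.5+np.array(o)),101.8) for p in corn]); print(c,P.round(1),P.mean(0).round(1))
    for i in range(len(P)): print(np.linalg.norm(P[i]-P[i-1]).round(1),np.arctan2(*(P[i]-P[i-1])[[1,0]]).round(3))
    X=[566.2,176.2]; 
    for yaw in [0]:
        print([((proj(f,[X[0]+a,X[1]+b,101.8])-o+.5)*8-.5).round() for a,b in [(-23,-65),(23,-65),(23,65),(-23,65)]])
```

```text
scene [[544.1 111.7 101.8]
 [590.  111.8 101.8]
 [588.5 238.4 101.8]
 [542.  240.6 101.8]] [566.1 175.6 101.8]
128.9 -1.554
45.9 0.002
126.6 1.582
46.6 3.094
[array([166., 240.]), array([150., 348.]), array([581., 410.]), array([583., 298.])]
top [[590.7 111.  101.8]
 [543.3 109.6 101.8]] [567.  110.3 101.8]
47.4 0.03
47.4 -3.111
[array([537., 386.]), array([540., 266.]), array([198., 260.]), array([193., 380.])]
```

Against the ring, the foot is centred to about 1 mm: scene gives (+1.1,-0.7), top gives (+0.2,-0.8). I'll correct that by a hair and lower it.

>>> apply_moves --motion "-1 0.0008 -0.0005 0.005 0.004;-1 0.0008 -0.0005 0.011 0.004;-1 0.0008 -0.0005 0.015 0.004;-1 0.0008 -0.0005 0.0165 0.004;-1 0.0008 -0.0005 0.0175 0.004;-1 0.0008 -0.0005 0.0185 0.004;-1 0.0008 -0.0005 0.0195 0.004;-1 0.0008 -0.0005 0.0205 0.004;-1 0.0008 -0.0005 0.0215 0.004;-1 0.0008 -0.0005 0.0225 0.004;-1 0.0008 -0.0005 0.0235 0.004;-1 0.0008 -0.0005 0.0245 0.004;-1 0.0008 -0.0005 0.0245 0.004;-1 0.0008 -0.0005 0.0245 0.004"

```text
clock: 7.78
eef_pos: [566.0, 177.0, 346.5]
tcp_rot: [3.141, -0.0, 1.554]
contact_force: [-0.6, -1.5, 1.2]
opening: 0.242
```

Run:
```python
from h import *
s=r.sense(); print(s['clock'],s['eef_pos'],s['tcp_rot'],s['contact_force'],s['opening'],s['wrist_torque'])
for c in ['scene','top']:
    f=grab_frame(c); x0,y0=dict(scene=(282,163),top=(130,140))[c]
    cv2.imwrite(f'pics/q_{c}.png',cv2.resize(f['img'][y0:y0+72,x0:x0+88,::-1],None,fx=8,fy=8,interpolation=cv2.INTER_CUBIC))
for i in range(4): print(r.sense()['contact_force'].round(1))
```

```text
7.7833 [565.9579094  176.95567513 346.51091629] [ 3.14123665e+00 -2.21239828e-05  1.55445136e+00] [-0.62944683 -1.53814136  1.15038519] 0.24208277599338243 [-0.25121324  0.23631824 -0.04096034]
[-0.9 -1.7  2. ]
[-0.9 -1.7  2. ]
[-0.9 -1.7  2. ]
[-0.9 -1.7  2. ]
```

View pics/q_scene.png

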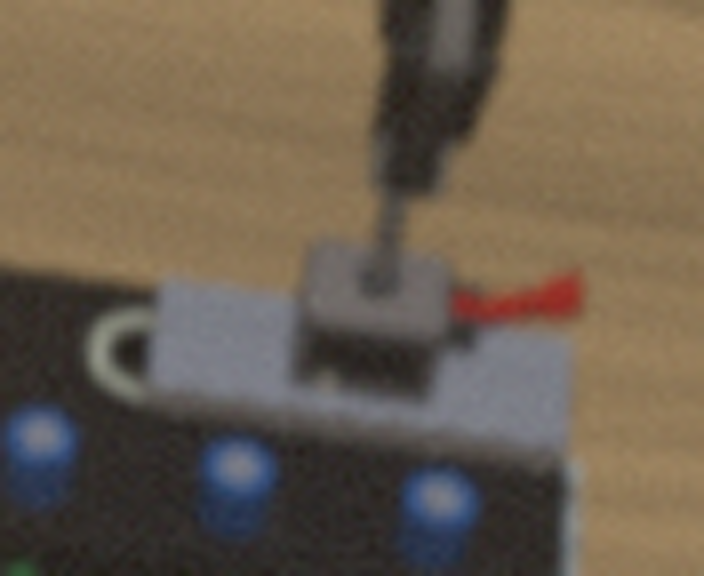

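View pics/q_top.png

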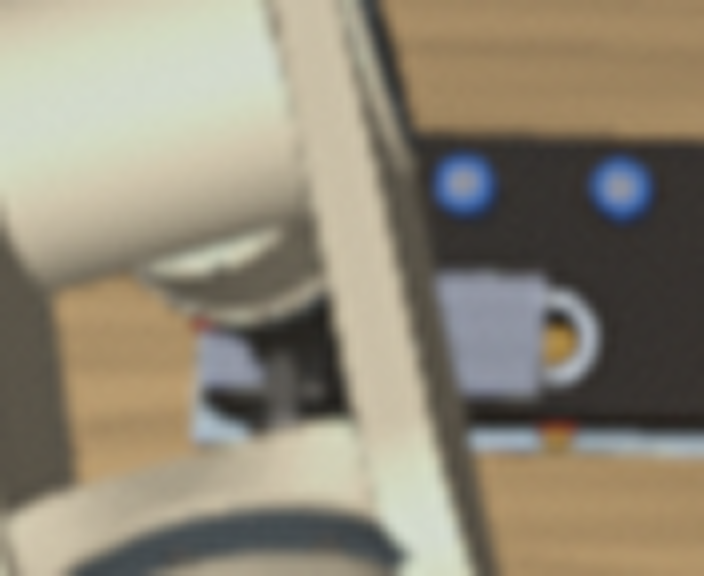

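Run:
```python
from h import *
for c,o,corn in [('scene',(282,163),[(165,278),(148,388),(563,445),(572,332)]),('top',(130,140),[(545,271),(545,395)])]:
    f=grab_frame(c); P=np.array([ray(f,*((np.array(p)+.5)/8-.5+np.array(o)),82) for p in corn]); print(c,P.round(1),P.mean(0).round(1))
    for i in range(len(P)): print(np.linalg.norm(P[i]-P[i-1]).round(1),np.arctan2(*(P[i]-P[i-1])[[1,0]]).round(3))
    if c=='scene':
        import itertools
        print(spotter.place_of('foot',c)[:1])
```

```text
scene [[541.2 112.6  82. ]
 [588.3 112.2  82. ]
 [586.9 239.3  82. ]
 [539.7 241.5  82. ]] [564.  176.4  82. ]
128.8 -1.559
47.1 -0.01
127.2 1.582
47.3 3.096
[{'point': [566.2, 180.2, 70.9], 'conf': 0.85}]
top [[590.5 111.3  82. ]
 [542.5 109.9  82. ]] [566.5 110.6  82. ]
48.0 0.03
48.0 -3.111
```

Foot is down and centred within 1 mm in both cameras. At about +2 N the probe is sliding against its drag. I'll bring it to just above the shallowest possible contact.

>>> apply_moves --motion "-1 0 0 0.002 0;-1 0 0 0.005 0;-1 0 0 0.008 0;-1 0 0 0.011 0;-1 0 0 0.014 0;-1 0 0 0.017 0;-1 0 0 0.02 0;-1 0 0 0.023 0;-1 0 0 0.025 0;-1 0 0 0.0265 0;-1 0 0 0.0265 0;-1 0 0 0.0265 0"

```text
clock: 9.03
eef_pos: [565.8, 177.0, 319.5]
tcp_rot: [-3.141, 0.0, 1.554]
contact_force: [0.7, -0.9, -4.4]
opening: 0.24
```

>>> apply_moves --motion "-1 0 0 0.0005 0;-1 0 0 0.001 0;-1 0 0 0.001 0"

```text
clock: 9.28
eef_pos: [565.8, 177.0, 319.1]
tcp_rot: [-3.141, -0.0, 1.554]
contact_force: [-1.5, -1.4, 0.6]
opening: 0.241
```

>>> apply_moves --motion "-1 0 0 0.0005 0;-1 0 0 0.001 0;-1 0 0 0.001 0"

```text
clock: 9.53
eef_pos: [565.8, 177.0, 318.0]
tcp_rot: [-3.142, -0.0, 1.554]
contact_force: [-2.0, -1.0, 0.9]
opening: 0.236
```

>>> apply_moves --motion "-1 0 0 0.0003 0;-1 0 0 0.0006 0;-1 0 0 0.0006 0"

```text
clock: 9.78
eef_pos: [565.8, 177.0, 317.3]
tcp_rot: [-3.141, -0.0, 1.554]
contact_force: [-3.4, -1.7, 2.5]
opening: 0.235
```

>>> apply_moves --motion "-1 0 0 0.0003 0;-1 0 0 0.0006 0;-1 0 0 0.0006 0"

```text
clock: 10.03
eef_pos: [565.8, 177.0, 316.7]
tcp_rot: [-3.142, -0.0, 1.554]
contact_force: [-3.2, -1.1, 1.8]
opening: 0.237
```

>>> apply_moves --motion "-1 0 0 0.0003 0;-1 0 0 0.0006 0;-1 0 0 0.0006 0"

```text
clock: 10.28
eef_pos: [565.8, 177.0, 316.1]
tcp_rot: [-3.141, 0.0, 1.554]
contact_force: [-1.4, -1.4, 1.6]
opening: 0.242
```

>>> apply_moves --motion "-1 0 0 0.0004 0;-1 0 0 0.0004 0"

```text
clock: 10.45
eef_pos: [565.9, 177.0, 315.7]
tcp_rot: [-3.142, -0.0, 1.554]
contact_force: [-2.2, -2.1, 1.2]
opening: 0.238
```

>>> apply_moves --motion "-1 0 0 0.0004 0;-1 0 0 0.0004 0"

```text
clock: 10.62
eef_pos: [565.8, 177.0, 315.3]
tcp_rot: [-3.142, -0.0, 1.554]
contact_force: [-2.3, -1.3, 2.0]
opening: 0.238
```

>>> apply_moves --motion "-1 0 0 0.0004 0;-1 0 0 0.0004 0"

```text
clock: 10.78
eef_pos: [565.8, 177.0, 314.9]
tcp_rot: [-3.142, 0.0, 1.554]
contact_force: [-1.4, -1.7, 1.2]
opening: 0.24
```

>>> apply_moves --motion "-1 0 0 0.0004 0;-1 0 0 0.0004 0"

```text
clock: 10.95
eef_pos: [565.8, 177.0, 314.5]
tcp_rot: [-3.142, 0.0, 1.554]
contact_force: [-2.5, -1.0, 1.6]
opening: 0.24
```

>>> apply_moves --motion "-1 0 0 0.0004 0;-1 0 0 0.0004 0"

```text
clock: 11.12
eef_pos: [565.9, 177.0, 314.1]
tcp_rot: [3.142, -0.0, 1.554]
contact_force: [-2.6, -0.3, 1.0]
opening: 0.238
```

>>> apply_moves --motion "-1 0 0 0.0004 0;-1 0 0 0.0004 0"

```text
clock: 11.28
eef_pos: [565.8, 176.9, 313.7]
tcp_rot: [-3.142, 0.0, 1.554]
contact_force: [-2.4, -0.6, 1.4]
opening: 0.241
```

>>> apply_moves --motion "-1 0 0 0.0004 0;-1 0 0 0.0004 0"

```text
clock: 11.45
eef_pos: [565.8, 176.9, 313.3]
tcp_rot: [-3.142, 0.0, 1.554]
contact_force: [-2.8, -0.9, 1.6]
opening: 0.24
```

>>> apply_moves --motion "-1 0 0 0.0004 0;-1 0 0 0.0004 0"

```text
clock: 11.62
eef_pos: [565.9, 177.0, 312.9]
tcp_rot: [3.142, -0.0, 1.554]
contact_force: [-2.4, -1.3, 1.3]
opening: 0.24
```

>>> apply_moves --motion "-1 0 0 0.0004 0;-1 0 0 0.0004 0"

```text
clock: 11.78
eef_pos: [565.8, 176.9, 312.5]
tcp_rot: [-3.142, 0.0, 1.554]
contact_force: [-1.7, -1.7, 1.5]
opening: 0.241
```

>>> apply_moves --motion "-1 0 0 0.0004 0;-1 0 0 0.0004 0"

```text
clock: 11.95
eef_pos: [565.9, 176.9, 312.3]
tcp_rot: [3.141, -0.0, 1.554]
contact_force: [-3.1, -0.7, 2.7]
opening: 0.237
```

>>> apply_moves --motion "-1 0 0 0 0;-1 0 0 0 0"

```text
clock: 12.12
eef_pos: [565.9, 176.9, 312.3]
tcp_rot: [3.142, -0.0, 1.554]
contact_force: [-2.5, -0.9, 4.1]
opening: 0.241
```

>>> apply_moves --motion "-1 0 0 0.0002 0;-1 0 0 0.0002 0;-1 0 0 0.0002 0"

```text
clock: 12.37
eef_pos: [565.9, 177.0, 312.1]
tcp_rot: [3.141, -0.0, 1.554]
contact_force: [-2.8, -1.1, 5.3]
opening: 0.241
```

Run:
```python
from h import *
for i in range(6):
    f=grab_frame('scene'); s=r.sense(); print(s['clock'],s['eef_pos'][2].round(2),s['contact_force'].round(1))
x0,y0=(282,163)
cv2.imwrite('pics/t_scene.png',cv2.resize(f['img'][y0:y0+72,x0:x0+88,::-1],None,fx=8,fy=8,interpolation=cv2.INTER_CUBIC))
print(spotter.place_of('head','scene'),spotter.place_of('foot','scene'))
```

```text
12.4167 312.14 [-3.  -1.1  6.2]
12.4667 312.15 [-3.  -0.8  4.9]
12.5167 312.15 [-2.7 -2.   6. ]
12.5667 312.16 [-3.6 -2.   5.3]
12.6167 312.13 [-2.8 -1.1  4.9]
12.6667 312.15 [-3.8 -1.4  5.3]
[] [{'point': [563.7, 177.7, 69.6], 'conf': 0.63}]
```

View pics/t_scene.png

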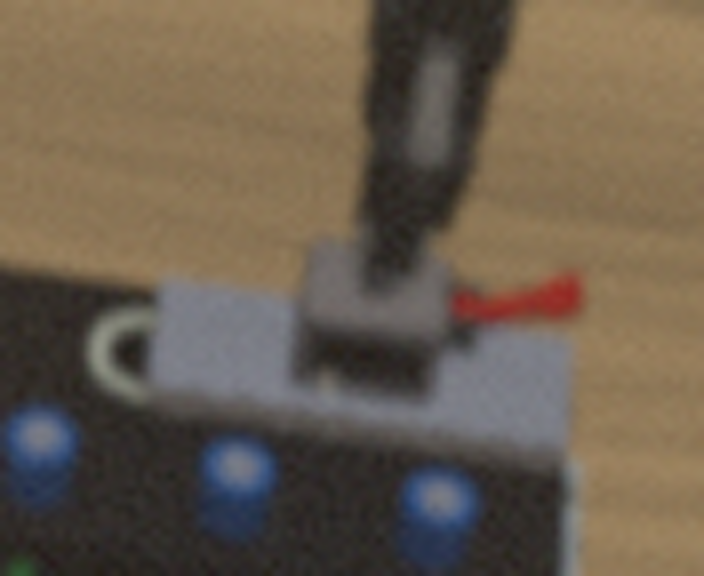

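Contact found: force rose from a steady +1.4 N to about +5.4 N, so roughly 4 N on the disc, with TCP z stalling near 312.1 (slide about 39 mm). Releasing the head.

>>> apply_moves --motion "1 0 0 0 0;1 0 0 0 0;1 0 0 0 0;1 0 0 0 0;1 0 0 0 0;1 0 0 0 0;1 0 0 0 0"

```text
clock: 13.35
eef_pos: [565.9, 177.0, 312.0]
tcp_rot: [3.141, -0.0, 1.554]
contact_force: [-0.4, 0.4, -0.5]
opening: 1.0
```

>>> apply_moves --motion "1 0 0 -0.02 0;1 0 0 -0.05 0;1 0 0 -0.07 0;-1 0 0 -0.07 0;-1 0 0 -0.07 0;-1 0 0 -0.07 0;-1 0 0 -0.07 0;-1 0 0 -0.07 0;-1 0 0 -0.07 0;-1 0 0 -0.07 0;-1 0 0 -0.07 0;-1 0 0 -0.07 0"

```text
clock: 14.35
eef_pos: [565.9, 176.9, 381.8]
tcp_rot: [-3.141, 0.0, 1.554]
contact_force: [-0.7, -0.4, 0.3]
opening: 0.001
```

Run:
```python
from h import *
s=r.sense(); print(s['clock'],s['eef_pos'].round(2),s['contact_force'].round(1),s['opening'],s['wrist_torque'])
f=grab_frame('scene')
x0,y0=(282,133)
cv2.imwrite('pics/u_scene.png',cv2.resize(f['img'][y0:y0+92,x0:x0+88,::-1],None,fx=7,fy=7,interpolation=cv2.INTER_CUBIC))
for q in ['head','foot','lever_end']:print(q,spotter.place_of(q,'scene')[:2])
print((proj(f,[566,176.2,123+70-39.])-(x0,y0)+.5)*7-.5)
```

```text
14.35 [565.86 176.94 381.77] [-0.7 -0.4  0.3] 0.0007244392214582249 [ 0.01293047  0.00649343 -0.04821282]
head [{'point': [566.2, 174.2, 152.8], 'conf': 0.49}]
foot [{'point': [564.1, 178.4, 66.6], 'conf': 0.62}, {'point': [563.8, 181.8, 73.0], 'conf': 0.56}]
lever_end [{'point': [562.0, 231.4, 123.3], 'conf': 0.55}]
[343.99466091 389.84502083]
```

View pics/u_scene.png

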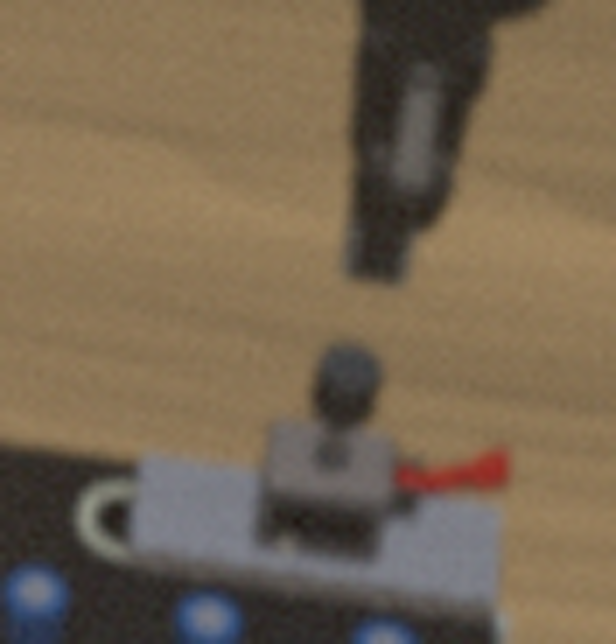

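Gauge stands, lever still open. Before locking I'll tap the head's top gently with the shut fingertips, to confirm the release did not lift the tip.

>>> apply_moves --motion "-1 0 0 0.015 0;-1 0 0 0.03 0;-1 0 0 0.037 0;-1 0 0 0.039 0;-1 0 0 0.04 0;-1 0 0 0.04 0;-1 0 0 0.04 0"

```text
clock: 15.13
eef_pos: [566.1, 177.0, 342.7]
tcp_rot: [3.141, -0.0, 1.554]
contact_force: [0.1, 0.1, 0.3]
opening: 0.002
```

>>> apply_moves --motion "-1 0 0 0.0005 0;-1 0 0 0.001 0;-1 0 0 0.001 0"

```text
clock: 15.38
eef_pos: [565.9, 177.0, 341.3]
tcp_rot: [3.141, -0.0, 1.554]
contact_force: [-0.3, 1.0, -0.6]
opening: 0.001
```

>>> apply_moves --motion "-1 0 0 0.0005 0;-1 0 0 0.001 0;-1 0 0 0.001 0"

```text
clock: 15.63
eef_pos: [565.8, 176.9, 339.9]
tcp_rot: [-3.141, 0.0, 1.554]
contact_force: [0.2, 0.3, 0.2]
opening: -0.003
```

>>> apply_moves --motion "-1 0 0 0.0005 0;-1 0 0 0.0005 0"

```text
clock: 15.8
eef_pos: [565.8, 176.9, 339.4]
tcp_rot: [-3.141, 0.0, 1.554]
contact_force: [0.2, 0.5, 0.1]
opening: -0.001
```

>>> apply_moves --motion "-1 0 0 0.0004 0;-1 0 0 0.0004 0"

```text
clock: 15.97
eef_pos: [565.8, 176.9, 339.0]
tcp_rot: [-3.141, 0.0, 1.554]
contact_force: [0.2, 0.3, -0.9]
opening: -0.002
```

>>> apply_moves --motion "-1 0 0 0.0004 0;-1 0 0 0.0004 0"

```text
clock: 16.13
eef_pos: [565.9, 177.0, 338.6]
tcp_rot: [-3.141, -0.0, 1.554]
contact_force: [0.2, -0.3, -1.4]
opening: -0.001
```

>>> apply_moves --motion "-1 0 0 0.0004 0;-1 0 0 0.0004 0"

```text
clock: 16.3
eef_pos: [565.8, 176.9, 338.2]
tcp_rot: [-3.142, -0.0, 1.554]
contact_force: [-1.1, 0.3, -0.1]
opening: 0.003
```

>>> apply_moves --motion "-1 0 0 0.0004 0;-1 0 0 0.0004 0"

```text
clock: 16.47
eef_pos: [565.9, 176.9, 338.1]
tcp_rot: [3.141, -0.0, 1.554]
contact_force: [-0.5, 1.0, 1.7]
opening: 0.002
```

>>> apply_moves --motion "-1 0 0 0.0003 0;-1 0 0 0.0003 0;-1 0 0 0.0003 0"

```text
clock: 16.72
eef_pos: [565.9, 177.0, 337.9]
tcp_rot: [3.141, -0.0, 1.554]
contact_force: [-1.6, -0.4, 5.4]
opening: -0.004
```

Run:
```python
from h import *
for i in range(4):
    f=grab_frame('top'); s=r.sense(); print(s['clock'],s['eef_pos'][2].round(2),s['contact_force'].round(1))
```

```text
16.7667 337.96 [-1.  -0.   4.8]
16.8167 337.94 [-1.4 -0.5  5.9]
16.8667 337.98 [-1.8 -0.1  4.9]
16.9167 337.93 [-0.8  0.2  5.3]
```

Same height as predicted and 5.2 N, well above the 2 N free-sliding level, so the tip is on the contact. Now to the lever.

>>> apply_moves --motion "-1 0 0 -0.005 0;-1 0 0 -0.018 0;-1 0 0 -0.02 0;-1 0.02 0 -0.02 0;-1 0.045 0 -0.02 0;-1 0.054 0 -0.015 0;-1 0.054 0 0.005 0;-1 0.054 0 0.02 0;-1 0.054 0 0.027 0;-1 0.054 0 0.027 0;-1 0.054 0 0.027 0"

```text
clock: 17.83
eef_pos: [566.7, 230.7, 310.3]
tcp_rot: [-3.141, 0.0, 1.554]
contact_force: [-0.2, -0.1, 0.8]
opening: -0.0
```

Run:
```python
from h import *
s=r.sense(); print(s['clock'],s['eef_pos'].round(2),s['contact_force'].round(1))
f=grab_frame('scene')
x0,y0=(282,143)
cv2.imwrite('pics/v_scene.png',cv2.resize(f['img'][y0:y0+92,x0:x0+88,::-1],None,fx=6,fy=6,interpolation=cv2.INTER_CUBIC))
```

```text
17.8333 [566.75 230.74 310.33] [-0.2 -0.1  0.8]
```

View pics/v_scene.png

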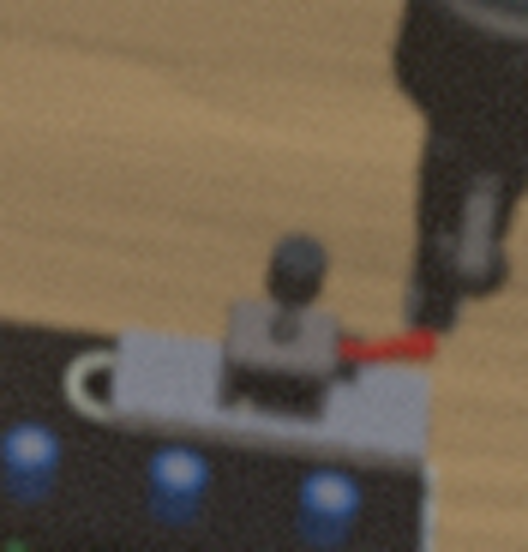

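>>> apply_moves --motion "-1 0 -0.0015 0.002 0;-1 0 -0.0015 0.004 0;-1 0.0005 -0.0015 0.006 0;-1 0.001 -0.0015 0.008 0;-1 0.0015 -0.0015 0.01 0;-1 0.002 -0.0015 0.012 0;-1 0.0025 -0.0015 0.014 0;-1 0.0025 -0.0015 0.014 0"

```text
clock: 18.55
eef_pos: [565.4, 233.8, 296.5]
tcp_rot: [3.141, -0.001, 1.555]
contact_force: [0.1, 1.0, 2.1]
opening: -0.003
```

>>> apply_moves --motion "-1 0.0005 0 0.002 0;-1 0.001 0 0.004 0;-1 0.0015 0 0.006 0;-1 0.002 0 0.008 0;-1 0.0025 0 0.01 0;-1 0.0025 0 0.01 0"

```text
clock: 19.05
eef_pos: [565.3, 236.0, 286.1]
tcp_rot: [-3.141, 0.0, 1.555]
contact_force: [0.8, -0.4, 1.2]
opening: -0.002
```

>>> apply_moves --motion "-1 0 0 0.001 0;-1 0 0 0.001 0"

```text
clock: 19.22
eef_pos: [565.3, 235.9, 285.4]
tcp_rot: [-3.141, 0.0, 1.554]
contact_force: [-0.1, 0.5, 1.4]
opening: -0.005
```

Run:
```python
from h import *
f=grab_frame('scene')
s=r.sense(); print(s['clock'],s['eef_pos'].round(2),s['contact_force'].round(1),s['wrist_torque'])
x0,y0=(282,143)
cv2.imwrite('pics/w_scene.png',cv2.resize(f['img'][y0:y0+92,x0:x0+88,::-1],None,fx=6,fy=6,interpolation=cv2.INTER_CUBIC))
```

```text
19.2667 [565.26 235.81 285.4 ] [1.4 0.5 1.9] [ 0.1408768  -0.10410478  0.0267721 ]
```

View pics/w_scene.png

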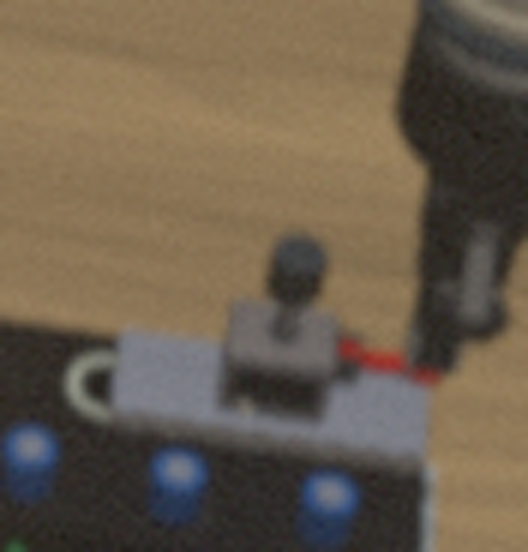

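Lever is nearly level (pad at pixel (430,376)) and the gauge hasn't moved. I'll press the last 2 mm until it stops hard.

>>> apply_moves --motion "-1 0 0 0.0007 0;-1 0 0 0.0007 0"

```text
clock: 19.43
eef_pos: [565.3, 235.8, 284.8]
tcp_rot: [-3.141, 0.0, 1.554]
contact_force: [0.6, -0.1, 1.8]
opening: 0.001
```

>>> apply_moves --motion "-1 0 0 0.0007 0;-1 0 0 0.0007 0"

```text
clock: 19.6
eef_pos: [565.3, 235.9, 284.1]
tcp_rot: [-3.141, 0.0, 1.554]
contact_force: [0.5, 1.4, 2.9]
opening: 0.002
```

>>> apply_moves --motion "-1 0 0 0.0007 0;-1 0 0 0.0007 0"

```text
clock: 19.77
eef_pos: [565.3, 236.0, 283.8]
tcp_rot: [-3.141, 0.0, 1.555]
contact_force: [-1.3, 0.8, 6.4]
opening: -0.0
```

>>> apply_moves --motion "-1 0 0 0.0006 0;-1 0 0 0.0006 0;-1 0 0 0.0006 0"

```text
clock: 20.02
eef_pos: [565.3, 236.0, 283.7]
tcp_rot: [3.141, 0.0, 1.555]
contact_force: [-3.1, 0.1, 11.6]
opening: 0.001
```

>>> apply_moves --motion "-1 0 0 0.0006 0;-1 0 0 0.0006 0;-1 0 0 0.0006 0"

```text
clock: 20.27
eef_pos: [565.3, 235.9, 283.6]
tcp_rot: [3.141, -0.0, 1.554]
contact_force: [-4.3, -0.2, 15.9]
opening: -0.002
```

Hard stop at 16 N with no further travel (z 283.6, level was predicted at 283.5). Backing off straight up.

>>> apply_moves --motion "-1 0 0 -0.003 0;-1 0 0 -0.015 0;-1 0 0 -0.045 0;-1 0 0 -0.085 0;-1 0 0 -0.125 0;-1 -0.02 -0.03 -0.15 0;-1 -0.06 -0.07 -0.15 0;-1 -0.1 -0.1 -0.15 0;-1 -0.14 -0.1 -0.15 0;-1 -0.18 -0.1 -0.15 0;-1 -0.22 -0.1 -0.15 0;-1 -0.26 -0.1 -0.15 0;-1 -0.28 -0.1 -0.15 0;-1 -0.28 -0.1 -0.15 0;-1 -0.28 -0.1 -0.15 0"

```text
clock: 21.52
eef_pos: [460.4, -44.0, 432.6]
tcp_rot: [-3.141, 0.0, 1.551]
contact_force: [0.5, 0.3, -0.7]
opening: 0.001
```

Run:
```python
from h import *
s=r.sense(); print(s['clock'],s['eef_pos'].round(2),s['contact_force'].round(1))
for c in ['scene','top']:
    f=grab_frame(c); x,y=proj(f,[566,176,100]).astype(int); x0,y0=x-45,y-40
    cv2.imwrite(f'pics/z_{c}.png',cv2.resize(f['img'][y0:y0+72,x0:x0+88,::-1],None,fx=8,fy=8,interpolation=cv2.INTER_CUBIC)); print(c,x0,y0)
    for q in ['head','foot','lever_end']: print(q,[(np.round(d['point'],1),round(d['conf'],2)) for d in spotter.place_of(q,c)][:2])
    E=[566,176.3]
    for n,p in [('lvl',(0,61,38)),('open',(0,56,56)),('head',(0,0,84))]: print(n,((proj(f,[E[0]+p[0],E[1]+p[1],70+p[2]])-(x0,y0)+.5)*8-.5).round())
```

```text
21.5167 [460.36 -43.97 432.6 ] [ 0.5  0.3 -0.7]
scene 282 163
head [(array([565.4, 176. , 150.6]), 0.7)]
foot [(array([567.5, 178.2,  73.2]), 0.81)]
lever_end [(array([564.3, 237.6, 108.7]), 0.4)]
lvl [573. 338.]
open [568. 296.]
head [394. 206.]
top 130 140
head [(array([562.8, 172.2, 156.2]), 0.53)]
foot [(array([564.5, 177.7,  71.1]), 0.67)]
lever_end [(array([567.3, 234.4, 112.3]), 0.54)]
lvl [202. 318.]
open [207. 311.]
head [347. 302.]
```

View pics/z_scene.png

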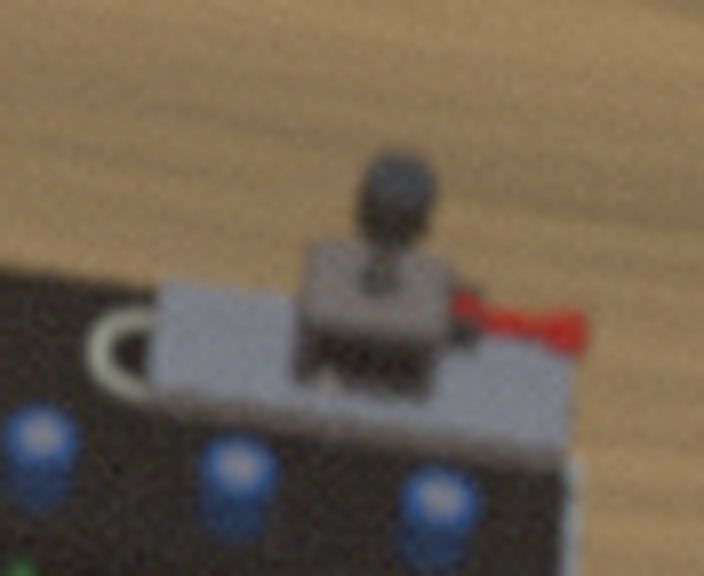

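View pics/z_top.png

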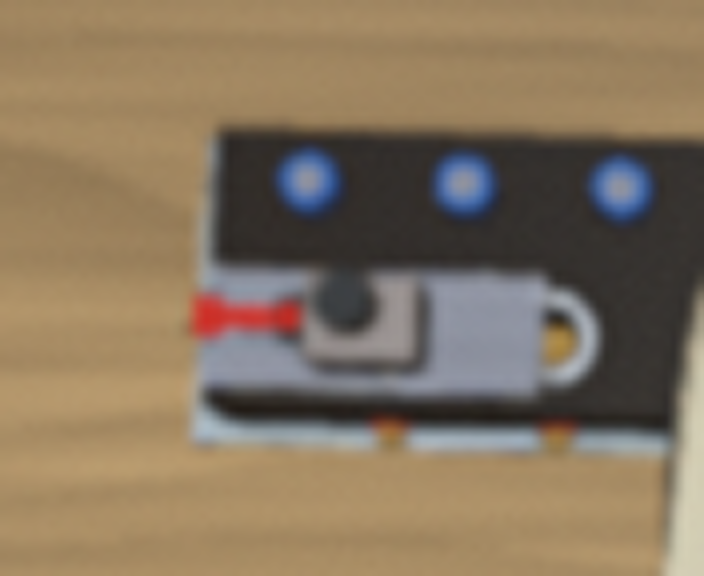

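```bash
python3 -c "
from h import *
print(r.sign_off())"
```

```text
the job is handed in; nothing more can be done
None
```

The depth gauge is standing on the nest over the orange-ringed bore, locked with its tip on the contact. I handed the job in at about 21.6 s. The contact lies roughly 38 mm below the top face, give or take 1 mm, based on a probe slide of about 39 mm.

- **Placing:** I lifted the gauge by its head, set the foot down, and checked it against the ring in both cameras. It sat within about 1 mm of centre and was still there in the last top picture.
- **Contact:** I slid the probe down in steps of about 0.4 mm. The wrist force rose from about 1.4 N to 5.4 N, so roughly 4 N on the contact. After letting go I pressed the head lightly with the closed fingers. It sat at the predicted height and gave about 5.2 N, or roughly 3 N on the contact.
- **Lock:** Only then did I press the lever. It reached a hard stop at 16 N, at the level predicted for fully down.
- **Last pictures:** The lever is level, the head is at the expected height, and the gauge and the nest's three cells look undisturbed. The robot is clear of everything. I did not look again at the loose things on the bench, but the arm went nowhere near them.

The networks' positions differed from my pixel measurements by up to about 4 mm, which is within their stated accuracy. I used the pixel measurements.

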